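# Lift the scale's check weight with the weight tongs

## Task

The bench scale is zeroing and needs its check weight held ready: pull the snug cover up off the weight case that is screwed to the bench and set it down gently on the bench beside the case, leaving the weight standing in its seat. Then take the weight tongs out of their block, close their jaws on the weight, lift it, and finish while still holding it in the tongs, upright and motionless, its underside 3 to 6 cm above the middle of the scale's pan. Never let the gripper's fingers touch the weight or anything touch the pan, do not drop the weight or the cover, and leave the other things on the bench where they are.

Things in the scene. Friction and masses are not known exactly. Their poses are not given: they have to be found in the camera images.
- cover_mid (a point): The grey push-on cover of the weight case: an upright cylinder 48 mm in diameter, 70 mm tall, open below, about 35 g. This point: on its axis, half-way up (35 mm above its rim); z along its axis. It hides the weight. Sprung balls snap it on: a straight pull up of about 10 N (at most 15 N) frees it; it must rise 63 mm to clear the weight.
- case: The foot of the weight case, screwed to the bench: a square aluminium flange 78 x 78 x 6 mm with a black plug 39 mm in diameter, whose top (20 mm above the bench) is the flat seat on which the weight stands. The cover pushes over the plug. Origin on the axis at bench height, z up.
- weight_mid (a point): The steel 200 g knob weight, loose, 48 mm tall: body 31 mm in diameter and 28 mm tall, then a neck 12 mm in diameter and 11 mm tall, then a knob 18 mm in diameter and 9 mm tall. This point: on its axis, 24 mm above its underside; the middle of the neck is 9.5 mm above it. It stands under the cover in the middle of the case.
- weight_base (a point): The centre of the weight's underside, on the same axis.
- weight: The same weight; origin at the centre of its underside.
- cover: The same cover; origin at the centre of its lower rim.
- tongs: The weight tongs: two steel strip arms 16 mm wide, hinged on a bow at the top and sprung apart, 111 mm long, about 80 g, standing in a black block, jaws down. Origin between the jaw tips, at their lower edge; z runs up to the bow, y is the line along which the arms close. The spring pushes back with 3 to 7 N on each grip and so keeps the tongs in fingers closed to less than 53 mm.
- tongs_grip (a point): Between the two black finger grips of the tongs, 68 mm above the jaw tips, 42 mm below the top of the bow: take them here from above, fingers closing along the tongs' y axis (axes as the tongs). Grips 18 mm wide, 30 mm long (15 mm up and down from here). Over their outer faces: 53 mm at the lower ends with the tongs open, 35 mm (parallel) with the jaws on the weight's neck.
- tongs_left (a joint): How far each arm is squeezed, rad: 0 fully open (41 mm free between the jaws' prong tips), 0.171 closed on the weight's neck, 0.191 shut; both arms move together, each jaw 18 mm inward from 0 to 0.171. Up to 0.08 (45 mm or more over the lower ends of the grips) the jaws pass freely over the 18 mm knob.
- jaw_left: The notched rubber jaw on the arm at the tongs' +y side: two prongs in a V that opens inward, 19 mm wide and 6 mm tall, its middle 64 mm below the grip point; it fits round the weight's neck, under the knob.
- jaw_right: The same jaw on the -y side.
- holder: The black block in which the tongs stand: 52 x 94 x 42 mm, fixed, with a slot 26 x 68 mm, 34 mm deep (its floor 8 mm above the bench); the slot's long side runs along y, as the tongs' y. Origin at the centre of its underside. Lift the tongs 40 mm straight up to clear it.
- pan_centre (a point): The centre of the upper face of the bench scale's square steel pan (170 x 170 mm, 72 mm above the bench), z up. The pan stays empty and untouched.
- pan: The same pan; the same point. The scale's white housing (283 x 205 mm, lower than the pan) is below it, its display towards the robot.
- small_case: A smaller closed weight case, loose, 42 mm in diameter and 52 mm tall, not to be moved. Origin at the centre of its underside.
- flask: A teal drinking flask, 72 mm in diameter, 225 mm tall, not to be moved. Origin at the centre of its underside.
- tape: A roll of tape lying flat, 100 mm in diameter, 48 mm tall, not to be moved. Origin at the centre of its underside.
- brush: A hand brush lying on the bench, not to be moved. Origin at its underside; it lies along its x axis.
- mug: A white mug 80 mm in diameter, 95 mm tall, not to be moved. Origin at the centre of its underside.
- scoop: A steel scoop, 85 x 75 x 45 mm with a black handle, not to be moved. Origin under the centre of its bowl.
- cutter: A grey box cutter lying flat, 150 x 22 x 12 mm along its x axis, not to be moved. Origin at the centre of its underside.
Things that resemble listed ones, but are neither listed nor needed, are in the scene too. Leave any red look-alike of the cover alone. What is shaped like the tongs but red is not meant.

How it is judged:
By the outcome, as a careful person would: the job done as asked, in the order asked, and still so for the second after the job is handed in, while the arm keeps its last pose, push and grip.
It also fails if it takes over 62 s, if anything falls off the work surface, if the arm or the gripper's body presses on something with over 40 N, if the wrist force passes 120 N, or if a joint passes its speed limit or range.

## Robot

A 7-joint arm with a two-finger parallel gripper is mounted at the origin on the work surface. World frame = base frame: x ahead of the robot, y to its left, z up, the work surface at z = 0. Lengths are in m, angles in rad, forces in N, time in s.
With the tool pointing down it reaches from about 0.4 to 0.85 m from the base axis. Payload 4.5 kg.
Tool frame: the origin (TCP) lies on the centre line of the jaws, within the pads' length; the fingertips stand r.tips_ahead ahead of it and the grasp point (between the pads) is the TCP (r.tips_ahead is the distance from the TCP to the fingertips, in m); z points along the fingers, y is the direction in which the jaws open and shut (so a half turn about z gives the same grasp; the last joint's range is limited). The gripper opens to 88 mm and grips with 3 to 60 N. Pads are 18 mm wide; open, the fingers measure 123 mm over their backs; the gripper's body (75 mm by 187 mm) begins 45 mm behind the grasp point.
Start: joints at [1.203, 0.689, -0.195, 1.565, 0.157, 0.902, -0.215], TCP at [0.244, -0.575, 0.258] pointing down, gripper open.
Joint ranges: [-3.01, 3.01], [-0.46, 2.08], [-1.47, 1.51], [0.13, 2.56], [-1, 4.14], [0.04, 2.09], [-2.66, 2.66]. Speed limits (rad/s): [2.57, 2.57, 3.14, 3.14, 3.14, 3.14, 3.14].

## Interface

Orientations are given as a unit quaternion [x, y, z, w].
In Python, from plant import r gives the robot as it stands.
- The arm moves only by the shell command python3 -m inch 'ROWS' [FORCE]. ROWS is JSON, a list of rows, each a list of 5 numbers: the shift along the world's x, y, z in units of 25 mm (1.0 is 25 mm), then the turn about the world's z in units of 6 degrees (1.0 is 6 degrees), then the finger opening in mm, from 0 to 88.1. A call has 1 to 5 rows; each row shifts and turns the commanded pose from where the row before left it; what a row does not reach is not made up. A row lasts 1/10 s, in which the tool goes at most 50 mm and 8.59 degrees, less where a joint would pass 70% of its speed; a pose out of reach is approached as far as the arm can. A call is refused whole if a number of a shift passes 1 or a number of a turn 1, either way. A call with a gripper value outside its range is refused whole. The fingers move at their own pace and stop on an object; FORCE is the grip in N (left out, the last holds). Time passes only in rows, so rows that do not move let the fingers close. It gives the time, the measured TCP pose, the force and the opening at its end, in the units of the state.
- r.get_state(): the state, without advancing time (a new reading comes with each control period).
- r.snapshot(name): name is "scene" or "top" or "wrist"; returns a dict with "pixels" (420x560x3 uint8, red, green, blue), "range_z" (420x560 float32, m along the optical axis (not along the pixel's ray), 0 where there is no reading), "K" (3x3 intrinsics, pixels), "position" and "attitude" of the camera in the world. Camera axes: x right, y up, looking along -z (the intrinsics and any distortion apply to the point x, -y, -z); pixel columns grow to the right and rows downward; lengths in m; the calibration is good to about 2 mm. A picture is of the moment at which its call begins.
- r.finish_job(): hands the job in, once; it reports no verdict.
The state is a dict: "clock": time; "q": joint angles; "qd": joint speeds; "joint_torque": joint torques, N m; "tool_pos": TCP position; "eef_rot": TCP orientation; "contact_force": force on the tool from outside, world axes, zero at the start; "moment": the same for the moment, N m; "opening": opening from 0.0 (shut) to 1.0 (fully open).
Only numpy, scipy, OpenCV 4.12 (cv2) and the standard library are available. Lean on these libraries where they do the work, as an engineer would, in place of code of your own. Each camera call takes 0.05 s, during which the arm holds its last target. There are 200 camera calls.

## Working session

There is one attempt and no reset: what is moved stays moved. The work goes in short steps, Python scripts to look and compute and a shell command to move; the robot and the scene stay as the last step left them, time stands still between calls to the robot, and variables do not carry over. Pictures are saved under pics/ and viewed, about 8 in all and at most 12, crops included, and the job is handed in when it is done.

```bash
ls; mkdir -p pics; cat > h.py <<'E'
import numpy as np, cv2
from scipy.spatial.transform import Rotation as R
from plant import r
def snap(n,f=None):
    s=r.snapshot(n)
    if f: cv2.imwrite('pics/'+f,s['pixels'][:,:,::-1])
    return s
def rot(s):
    a=np.array(s['attitude']); return a if a.shape==(3,3) else R.from_quat(a).as_matrix()
def cloud(s):
    K=s['K'];z=s['range_z'].astype(float);v,u=np.mgrid[:z.shape[0],:z.shape[1]]
    p=np.stack([(u-K[0,2])/K[0,0]*z,-(v-K[1,2])/K[1,1]*z,-z],-1)
    w=p@rot(s).T+np.array(s['position']); w[z==0]=np.nan; return w
E
python3 - <<'E'
from h import *
a=snap('scene','s1.png');b=snap('top','t1.png')
np.savez('a.npz',**{k:np.array(v) for k,v in a.items()});np.savez('b.npz',**{k:np.array(v) for k,v in b.items()})
for s in(a,b): print(s['position'],s['attitude'],s['K'],[k for k in s])
print(r.get_state(),r.tips_ahead)
E
```

```text
pics
[ 1.35843011 -0.48913374  0.73778559] [0.41620769 0.22547139 0.41349539 0.77778877] [[387.26013635   0.         275.59061547]
 [  0.         387.26013635 212.13051763]
 [  0.           0.           1.        ]] ['pixels', 'range_z', 'K', 'position', 'attitude']
[0.22008349 0.03031384 1.6131592 ] [ 0.08057202 -0.07871245 -0.69270335  0.71237249] [[496.07621939   0.         275.7045699 ]
 [  0.         496.07621939 208.71846913]
 [  0.           0.           1.        ]] ['pixels', 'range_z', 'K', 'position', 'attitude']
{'clock': 0.1, 'q': array([ 1.20276805,  0.68990294, -0.19452009,  1.56621781,  0.15728385,
        0.90253654, -0.21509275]), 'qd': array([-0.00194053, -0.00175602,  0.0008593 , -0.00262327, -0.00021996,
        0.00087722, -0.0012038 ]), 'joint_torque': array([-3.05269896e-03, -5.28501642e+01, -1.27116367e+00, -1.53837651e+01,
       -5.24597545e-02,  1.99607057e-03,  4.41553414e-05]), 'tool_pos': array([ 0.24419131, -0.57473659,  0.25699438]), 'eef_rot': array([ 9.79877145e-01,  1.99599798e-01, -2.22583861e-04, -8.07606986e-04]), 'contact_force': array([-0.19327804,  0.27011802,  0.33570673]), 'moment': array([ 0.00706381, -0.08361372, -0.08443768]), 'opening': 0.9970697541779118} 0.019
```

View pics/s1.png

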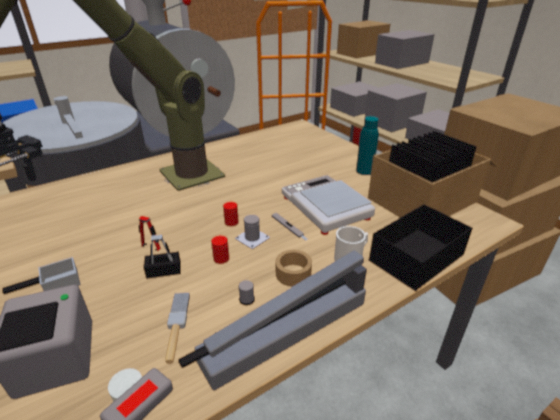

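View pics/t1.png

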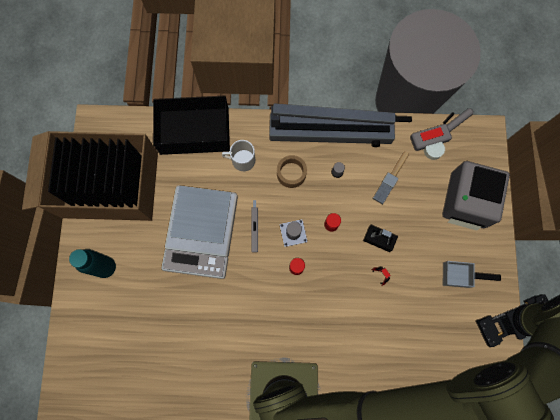

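Candidates for the cover: the grey cylinder on the flange at top (294,230) / scene (252,228), the two red ones at top (333,221) and (297,266), and the small grey case at top (338,170). For the tongs: the steel pair in the black block at top (381,238), and the red pair at top (381,274). I choose the grey cylinder on the flange and the steel pair in the block. Next I'll measure them and check with one close crop.

```bash
python3 - <<'E'
from h import *
a=dict(np.load('a.npz'));b=dict(np.load('b.npz'))
W=cloud(b);P=b['pixels']
c=cv2.resize(P[195:290,250:410],None,fx=4,fy=4,interpolation=cv2.INTER_CUBIC)
A=cloud(a);Q=a['pixels']
d=cv2.resize(Q[190:285,120:280],None,fx=4,fy=4,interpolation=cv2.INTER_CUBIC)
m=np.vstack([c,d])[:, :, ::-1]; m=cv2.resize(m,None,fx=.79,fy=.79); cv2.imwrite('pics/crop1.png',m); print(m.shape)
def reg(name,W,u0,v0,u1,v1,lo,hi):
    w=W[v0:v1,u0:u1].reshape(-1,3);w=w[(w[:,2]>lo)&(w[:,2]<hi)]
    if len(w)<4: print(name,len(w));return
    (cx,cy),sz,an=cv2.minAreaRect(w[:,:2].astype(np.float32)*1000)
    print(name,len(w),'med',np.median(w,0).round(4),'rect',round(cx,1),round(cy,1),np.round(sz,1),round(an,1),'zmax',w[:,2].max().round(4))
reg('bench',W,320,290,350,320,-.1,.1)
reg('covertop',W,275,210,315,250,.06,.12)
reg('flange',W,270,210,315,255,.003,.012)
reg('pan',W,160,180,240,280,.067,.08)
reg('block',W,355,215,405,255,.035,.046)
reg('tongs',W,355,215,405,255,.06,.2)
reg('bow',W,355,215,405,255,.105,.2)
reg('red1',W,320,205,350,235,.06,.12)
reg('red2',W,285,255,312,280,.06,.12)
reg('redtongs',W,365,258,400,292,.05,.2)
reg('cutter',W,246,195,264,258,.006,.03)
reg('S covertop',A,235,205,270,245,.06,.12)
reg('S flange',A,230,220,272,252,.003,.012)
reg('S block',A,135,240,190,280,.035,.046)
reg('S tongs',A,135,225,190,270,.06,.2)
reg('S pan',A,280,165,380,230,.067,.08)
E
```

```text
(600, 506, 3)
bench 896 med [ 2.821e-01 -1.570e-01 -1.000e-04] rect 282.3 -157.3 [91.7 95.7] 1.3 zmax 0.0159
covertop 190 med [ 0.5095 -0.0196  0.0757] rect 510.4 -18.6 [46.4 45.3] 48.6 zmax 0.0847
flange 540 med [ 0.5044 -0.0166  0.0054] rect 512.9 -16.5 [147.9 145.8] 1.7 zmax 0.0119
pan 2541 med [0.5492 0.2777 0.0724] rect 550.9 278.5 [170.5 170.7] 84.1 zmax 0.08
block 229 med [ 0.4906 -0.2944  0.0413] rect 497.4 -300.6 [94.9 53.5] 67.2 zmax 0.046
tongs 103 med [ 0.4989 -0.2948  0.1124] rect 497.4 -300.6 [51.7 17.4] 69.9 zmax 0.128
bow 56 med [ 0.497  -0.3001  0.1192] rect 497.6 -301.1 [30.1 16.1] 65.6 zmax 0.128
red1 181 med [ 0.5418 -0.1431  0.07  ] rect 543.8 -143.7 [45.3 46.2] 89.6 zmax 0.0817
red2 185 med [ 0.3967 -0.0317  0.0696] rect 397.1 -32.0 [44.3 44.2] 1.8 zmax 0.0823
redtongs 107 med [ 0.3784 -0.2958  0.1042] rect 376.9 -296.4 [51.4 18.5] 33.5 zmax 0.1199
cutter 343 med [0.5183 0.1093 0.0116] rect 531.3 108.2 [205.4  56.4] 1.9 zmax 0.0257
S covertop 188 med [ 0.5197 -0.0212  0.0749] rect 473.1 -24.2 [133.3  46.8] 7.7 zmax 0.0807
S flange 283 med [ 0.5298 -0.0339  0.0063] rect 495.0 -7.9 [129.6 149.5] 65.7 zmax 0.012
S block 387 med [ 0.5054 -0.3012  0.0414] rect 468.0 -286.1 [ 94.7 126.2] 65.8 zmax 0.046
S tongs 267 med [ 0.4984 -0.2939  0.085 ] rect 437.0 -295.3 [ 52.4 158. ] 85.7 zmax 0.1207
S pan 1474 med [0.5626 0.2745 0.0722] rect 558.1 324.1 [263.3 175. ] 83.5 zmax 0.0795
```

View pics/crop1.png

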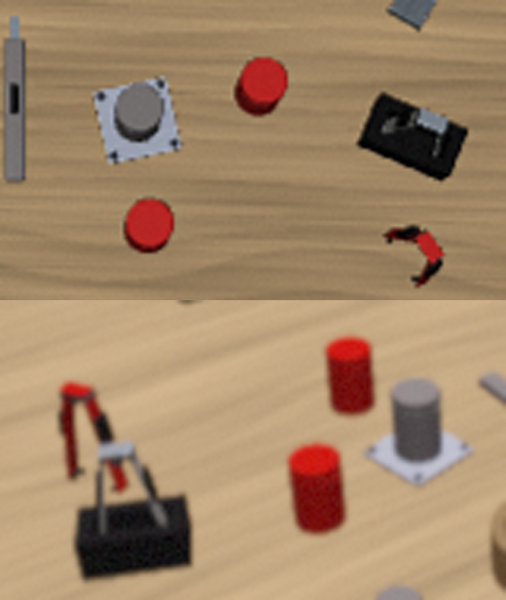

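The crop confirms both choices: the grey cover sits on the square flange at crop (138,112), and the grey-bow tongs stand in the black block at crop (413,135). The red pairs are the decoys. Moving above the cover now.

```bash
for i in 1 2 3 4; do python3 -m inch '[[0.46,0.96,0,0,88],[0.46,0.96,0,0,88],[0.46,0.96,0,0,88],[0.46,0.96,0,0,88],[0.46,0.96,0,0,88]]' | tail -c 300; done; python3 -m inch '[[0.46,0.96,0,0,88],[0.46,0.96,0,0,88],[0.46,0.96,0,0,88],[0,0,0,0,88],[0,0,0,0,88]]'
cat >> h.py <<'E'
def st():
    s=r.get_state();q=s['eef_rot'];M=R.from_quat(q).as_matrix()
    print('t',round(s['clock'],2),'p',np.round(s['tool_pos'],4),'yang',round(np.degrees(np.arctan2(M[1,1],M[0,1])),1),'tz',M[:,2].round(3),'F',np.round(s['contact_force'],1),'op',round(s['opening']*88.1,1));return s
def reg(name,W,u0,v0,u1,v1,lo,hi):
    w=W[v0:v1,u0:u1].reshape(-1,3);w=w[(w[:,2]>lo)&(w[:,2]<hi)]
    if len(w)<4: print(name,len(w));return
    (cx,cy),sz,an=cv2.minAreaRect(w[:,:2].astype(np.float32)*1000)
    print(name,len(w),'med',np.median(w,0).round(4),'rect',round(cx,1),round(cy,1),np.round(sz,1),round(an,1),'zmax',w[:,2].max().round(4))
E
python3 - <<'E'
from h import *
st();s=snap('wrist','w1.png');np.savez('w.npz',**{k:np.array(v) for k,v in s.items()})
print(s['position'],rot(s)[:,2],s['range_z'].min())
E
```

```text
clock: 0.6
tool_pos: [0.3021, -0.454, 0.2574]
eef_rot: [0.98, 0.2, -0.0, -0.0]
contact_force: [-0.4, 0.4, -0.2]
opening: 1.0
clock: 1.1
tool_pos: [0.3596, -0.3341, 0.2575]
eef_rot: [0.98, 0.2, -0.0, -0.0]
contact_force: [0.1, -0.3, -1.6]
opening: 1.002
clock: 1.6
tool_pos: [0.4171, -0.2142, 0.2576]
eef_rot: [0.98, 0.2, -0.0, -0.0]
contact_force: [0.5, -0.5, -0.1]
opening: 0.998
clock: 2.1
tool_pos: [0.4746, -0.0942, 0.2575]
eef_rot: [0.98, 0.2, -0.0, -0.0]
contact_force: [-0.5, 0.7, 0.3]
opening: 1.004
clock: 2.6
tool_pos: [0.5085, -0.0233, 0.2574]
eef_rot: [0.98, 0.2, -0.001, 0.0]
contact_force: [-0.1, -0.5, 0.0]
opening: 0.998
t 2.6 p [ 0.5085 -0.0233  0.2574] yang -66.9 tz [-0.001 -0.001 -1.   ] F [-0.1 -0.5  0. ] op 87.9
[0.5724793  0.00513223 0.38330631] [0.25454371 0.10850024 0.96095536] 0.0
```

View pics/w1.png

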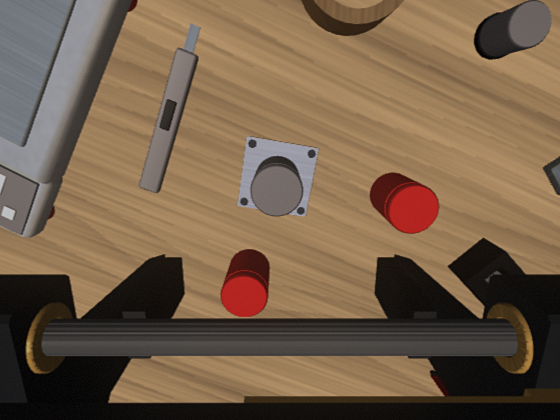

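The wrist view shows the cover's top at about (277,188) on its flange, with the red ones at (411,208) and (245,290). Measuring.

```bash
python3 - <<'E'
from h import *
s=dict(np.load('w.npz'));W=cloud(s)
reg('cover',W,225,130,330,225,.068,.09)
w=W[140:225,235:325].reshape(-1,3);t=w[(w[:,2]>.072)&(w[:,2]<.082)]
print(cv2.minEnclosingCircle((t[:,:2]*1000).astype(np.float32)),len(t))
reg('flange',W,225,125,330,225,.003,.009)
reg('red2',W,215,240,280,320,.06,.09);reg('red1',W,365,165,445,240,.06,.09)
E
```

```text
cover 2174 med [ 0.5114 -0.0185  0.0749] rect 510.8 -19.1 [47.3 47.1] 21.9 zmax 0.0778
((510.2606201171875, -18.846765518188477), 24.043354034423828) 2144
flange 2591 med [ 0.528  -0.0075  0.0051] rect 510.4 -19.0 [78. 78.] 13.6 zmax 0.009
red2 1701 med [ 0.3993 -0.0307  0.069 ] rect 397.5 -31.4 [47.  47.2] 20.7 zmax 0.0718
red1 2099 med [ 0.5437 -0.1419  0.0689] rect 543.2 -143.6 [47.8 47.4] 71.1 zmax 0.0717
```

```bash
python3 -m inch '[[0.08,0.17,-0.9,0,88],[0,0,-0.9,0,88],[0,0,-0.9,0,88],[0,0,-0.9,0,88],[0,0,-0.9,0,88]]' | head -2; python3 -m inch '[[0,0,-0.9,0,88],[0,0,-0.9,0,88],[0,0,-0.9,0,88],[0,0,-0.6,0,88],[0,0,-0.4,0,88]]'|tail -4; python3 -m inch '[[0,0,0,0,88],[0,0,0,0,40],[0,0,0,0,40],[0,0,0,0,40],[0,0,0,0,40]]' 40; python3 -m inch '[[0,0,0,0,40],[0,0,0,0,40],[0,0,0,0,40],[0,0,0,0,40],[0,0,0,0,40]]' 40
```

```text
clock: 3.15
tool_pos: [0.5103, -0.021, 0.1445]
tool_pos: [0.51, -0.0207, 0.0517]
eef_rot: [0.98, 0.198, -0.001, 0.0]
contact_force: [1.1, -0.9, -0.3]
opening: 1.0
clock: 4.15
tool_pos: [0.5113, -0.019, 0.0533]
eef_rot: [0.98, 0.2, 0.001, 0.0]
contact_force: [-0.5, 0.2, 0.4]
opening: 0.661
clock: 4.65
tool_pos: [0.5112, -0.019, 0.053]
eef_rot: [0.98, 0.2, 0.0, 0.0]
contact_force: [-0.9, 0.1, 4.8]
opening: 0.544
```

```bash
for i in 1 2; do python3 -m inch '[[0,0,0.1,0,40],[0,0,0.1,0,40],[0,0,0.1,0,40],[0,0,0.1,0,40],[0,0,0.1,0,40]]' 40; done; python3 -m inch '[[0,0,0.2,0,40],[0,0,0.2,0,40],[0,0,0.2,0,40],[0,0,0.2,0,40],[0,0,0.2,0,40]]' 40
```

```text
clock: 5.15
tool_pos: [0.5108, -0.0189, 0.0657]
eef_rot: [0.98, 0.2, -0.0, -0.0]
contact_force: [-0.6, -0.5, -0.0]
opening: 0.548
clock: 5.65
tool_pos: [0.5109, -0.019, 0.078]
eef_rot: [0.98, 0.2, 0.0, 0.0]
contact_force: [-0.3, -0.3, -0.0]
opening: 0.543
clock: 6.15
tool_pos: [0.511, -0.019, 0.1032]
eef_rot: [0.98, 0.2, 0.0, 0.0]
contact_force: [-1.2, -0.2, -0.0]
opening: 0.546
```

```bash
python3 -m inch '[[0,0,0.6,0,40],[0,0,0.6,0,40],[0,0,0.6,0,40],[0,0,0.6,0,40],[0,0,0,0,40]]' 40; python3 - <<'E'
from h import *
st();s=snap('scene','s2.png');c=cv2.resize(s['pixels'][150:290,190:330],None,fx=4,fy=4)[:,:,::-1];cv2.imwrite('pics/c2.png',c)
E
```

```text
clock: 6.65
tool_pos: [0.5121, -0.019, 0.1645]
eef_rot: [0.98, 0.199, 0.002, 0.0]
contact_force: [0.4, -0.5, -1.2]
opening: 0.546
t 6.65 p [ 0.5121 -0.019   0.1645] yang -67.0 tz [ 0.004  0.    -1.   ] F [ 0.4 -0.5 -1.2] op 48.1
```

View pics/c2.png

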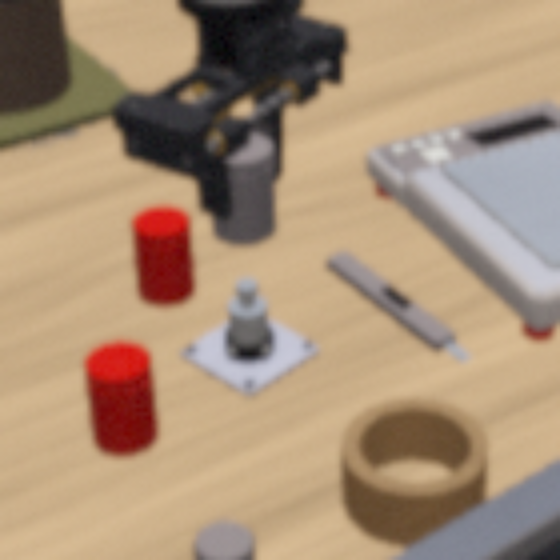

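The crop shows the cover hanging in the gripper at (243,190) and the weight still standing in its seat at (248,315). Now setting the cover down at about (0.42, 0.05).

```bash
python3 -m inch '[[-0.74,0.55,0,0,40],[-0.74,0.55,0,0,40],[-0.74,0.55,0,0,40],[-0.74,0.55,0,0,40],[-0.74,0.55,0,0,40]]' 40 | tail -5;python3 -m inch '[[0,0,-0.8,0,40],[0,0,-0.8,0,40],[0,0,-0.8,0,40],[0,0,-0.8,0,40],[0,0,-0.7,0,40]]' 40; python3 -m inch '[[0,0,-0.3,0,40],[0,0,-0.1,0,40],[0,0,0,0,40],[0,0,0,0,40],[0,0,0,0,40]]' 40
```

```text
clock: 7.2
tool_pos: [0.4173, 0.0502, 0.1621]
eef_rot: [0.98, 0.2, -0.001, 0.0]
contact_force: [-0.1, -0.1, -0.4]
opening: 0.548
clock: 7.7
tool_pos: [0.4203, 0.0497, 0.0745]
eef_rot: [0.98, 0.2, -0.007, 0.0]
contact_force: [0.0, -0.4, -0.1]
opening: 0.545
clock: 8.2
tool_pos: [0.4237, 0.0502, 0.068]
eef_rot: [0.98, 0.199, -0.006, -0.0]
contact_force: [0.1, 0.6, -0.8]
opening: 0.543
```

```bash
python3 -c "
from h import *
s=st();print(s['q'].round(3))"; python3 -m inch '[[0.3,0,0,0,40],[0.3,0,0,0,40],[0.3,0,0,0,40],[0,0,0,0,40],[0,0,0,0,40]]' 40;python3 -c "
from h import *
s=st();print(s['q'].round(3))"
```

```text
t 8.2 p [0.4237 0.0502 0.068 ] yang -67.0 tz [-0.011 -0.002 -1.   ] F [ 0.1  0.6 -0.8] op 47.8
[-0.198  0.846 -0.044  2.278  0.833  0.044 -2.23 ]
clock: 8.7
tool_pos: [0.446, 0.0501, 0.0682]
eef_rot: [0.98, 0.199, -0.006, -0.0]
contact_force: [-0.8, 0.3, -0.1]
opening: 0.544
t 8.7 p [0.446  0.0501 0.0682] yang -67.0 tz [-0.011 -0.002 -1.   ] F [-0.8  0.3 -0.1] op 48.0
[-0.125  0.848 -0.144  2.21   0.824  0.146 -2.21 ]
```

```bash
python3 -m inch '[[0,0,-0.3,0,40],[0,0,-0.2,0,40],[0,0,-0.1,0,40],[0,0,-0.1,0,40],[0,0,0,0,40]]' 40;  python3 -m inch '[[0,0,-0.05,0,40],[0,0,-0.05,0,40],[0,0,0,0,40]]' 40; python3 -c "
from h import *
s=st();print(s['q'].round(3))"
```

```text
clock: 9.2
tool_pos: [0.4461, 0.0503, 0.0502]
eef_rot: [0.98, 0.2, -0.006, -0.0]
contact_force: [0.2, 0.1, -0.0]
opening: 0.546
clock: 9.5
tool_pos: [0.4464, 0.0502, 0.048]
eef_rot: [0.98, 0.2, -0.005, -0.0]
contact_force: [0.4, 0.6, 0.6]
opening: 0.546
t 9.5 p [0.4464 0.0502 0.048 ] yang -67.0 tz [-0.011 -0.002 -1.   ] F [0.4 0.6 0.6] op 48.1
[-0.169  0.892 -0.073  2.214  0.869  0.073 -2.252]
```

```bash
python3 -m inch '[[0,0,-0.03,0,40],[0,0,-0.03,0,40],[0,0,0,0,40]]' 40|sed -n 2p\;4p; python3 -m inch '[[0,0,-0.03,0,40],[0,0,-0.03,0,40],[0,0,0,0,40]]' 40|sed -n 2p\;4p
```

```text
tool_pos: [0.4462, 0.0501, 0.0471]
contact_force: [-0.9, 0.6, 7.2]
tool_pos: [0.4461, 0.05, 0.0469]
contact_force: [-2.4, 0.2, 23.6]
```

```bash
python3 -m inch '[[0,0,0.05,0,40],[0,0,0,0,52],[0,0,0,0,56],[0,0,0,0,64],[0,0,0,0,72]]' 10|sed -n 2p\;4,5p; python3 -m inch '[[0,0,0,0,80],[0,0,0.2,0,80],[0,0,0.4,0,80],[0,0,0.8,0,80],[0,0,0.8,0,80]]'|tail -4;  python3 -m inch '[[0,0,1,0,80],[0,0,1,0,80],[0,0,1,0,80],[0,0,1,0,80],[0,0,1,0,80]]'|tail -4; python3 - <<'E'
from h import *
s=st();print(s['q'].round(3))
W=cloud(snap('top'));reg('cover',W,250,180,320,300,.06,.08)
s=snap('scene');np.savez('a2.npz',**{k:np.array(v) for k,v in s.items()})
cv2.imwrite('pics/c3.png',cv2.resize(s['pixels'][150:290,130:330],None,fx=4,fy=4)[:,:,::-1])
E
```

```text
tool_pos: [0.4463, 0.0502, 0.0461]
contact_force: [0.2, -0.4, -0.4]
opening: 0.794
tool_pos: [0.446, 0.05, 0.1021]
eef_rot: [0.98, 0.2, -0.006, 0.0]
contact_force: [0.1, -0.6, 0.1]
opening: 0.907
tool_pos: [0.4458, 0.0498, 0.2277]
eef_rot: [0.98, 0.2, -0.006, -0.0]
contact_force: [-0.3, 0.1, -0.0]
opening: 0.907
t 11.6 p [0.4458 0.0498 0.2277] yang -67.0 tz [-0.011 -0.002 -1.   ] F [-0.3  0.1 -0. ] op 79.9
[ 0.177  0.573 -0.604  2.089  0.534  0.646 -1.961]
cover 201 med [0.4229 0.0285 0.07  ] rect 417.2 9.7 [130.8  39.3] 59.4 zmax 0.0778
```

View pics/c3.png

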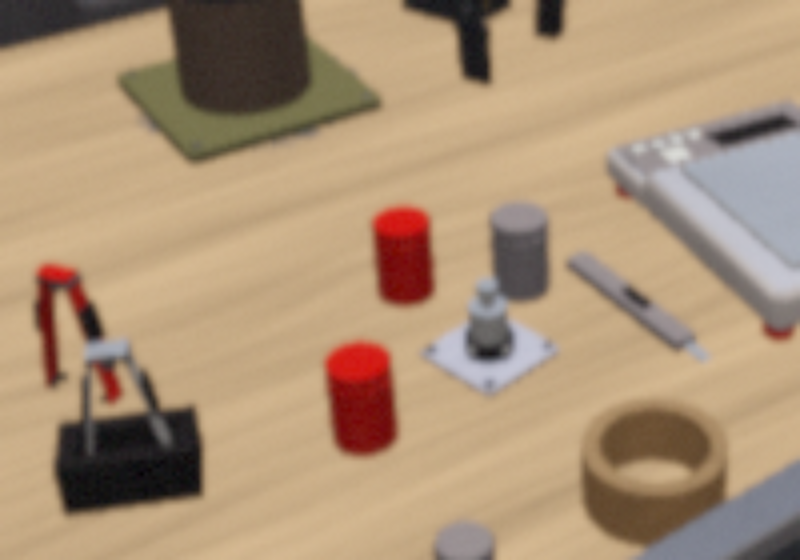

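The crop shows the grey cover standing upright at (519,250) beside the case, with the weight in its seat at (488,320). Next: over to the tongs.

```bash
for i in 1 2; do python3 -m inch '[[0.147,-1,0,-0.545,80],[0.147,-1,0,-0.545,80],[0.147,-1,0,-0.545,80],[0.147,-1,0,-0.545,80],[0.147,-1,0,-0.545,80]]' | tail -4; done; python3 -m inch '[[0.147,-1,0,-0.545,80],[0.147,-1,0,-0.545,80],[0.147,-1,0,-0.545,80],[0.147,-1,0,-0.545,80],[0,0,0,0,80]]' | tail -4; python3 - <<'E'
from h import *
s=st();print(s['q'].round(3))
s=snap('wrist','w2.png');np.savez('w.npz',**{k:np.array(v) for k,v in s.items()})
E
```

```text
tool_pos: [0.464, -0.076, 0.2256]
eef_rot: [0.998, 0.057, -0.006, -0.001]
contact_force: [0.0, -0.4, -0.0]
opening: 0.906
tool_pos: [0.4823, -0.2009, 0.2254]
eef_rot: [0.996, -0.085, -0.006, -0.002]
contact_force: [-0.3, 0.5, 0.9]
opening: 0.908
tool_pos: [0.4965, -0.3042, 0.225]
eef_rot: [0.98, -0.201, -0.006, -0.001]
contact_force: [-0.4, -0.6, -0.1]
opening: 0.906
t 13.2 p [ 0.4965 -0.3042  0.225 ] yang -113.1 tz [-0.011  0.004 -1.   ] F [-0.4 -0.6 -0.1] op 79.9
[ 0.711  0.7   -0.418  1.715  0.368  0.817 -1.852]
```

View pics/w2.png

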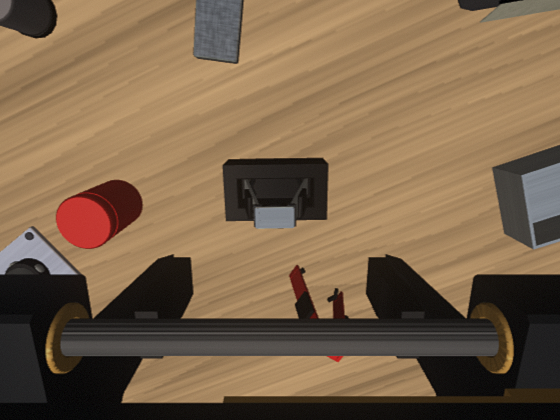

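The wrist view shows the block at (275,190) and the grey bow at (275,216), well clear of the red tongs at (320,310). Refining.

```bash
python3 - <<'E'
from h import *
W=cloud(dict(np.load('w.npz')))
reg('block',W,215,150,335,230,.039,.044)
reg('bow',W,245,195,305,235,.112,.125)
reg('tongs',W,235,160,315,235,.055,.125)
for lo,hi in((.06,.07),(.07,.08),(.08,.09),(.09,.1)): reg(str(lo),W,235,160,315,235,lo,hi)
E
```

```text
block 2982 med [ 0.5056 -0.3097  0.041 ] rect 496.9 -301.1 [94.4 52.4] 67.7 zmax 0.044
bow 958 med [ 0.4976 -0.3012  0.1177] rect 496.9 -301.2 [30.1 16.5] 67.7 zmax 0.1201
tongs 1595 med [ 0.4978 -0.3018  0.1167] rect 497.3 -301.2 [51.9 17.7] 67.6 zmax 0.1201
0.06 65 med [ 0.4967 -0.3222  0.0665] rect 497.7 -301.3 [51.9 16.7] 68.0 zmax 0.07
0.07 87 med [ 0.4999 -0.2884  0.0748] rect 498.0 -301.3 [49.4 16.4] 67.8 zmax 0.0796
0.08 129 med [ 0.498  -0.3177  0.0868] rect 497.2 -301.2 [46.  17.7] 67.9 zmax 0.09
0.09 266 med [ 0.4974 -0.3154  0.0913] rect 497.1 -301.5 [42.7 17.6] 67.2 zmax 0.0996
```

```bash
python3 -m inch '[[0.02,0.12,-0.5,0.13,80],[0,0,-1,0,80],[0,0,-1,0,80],[0,0,-1,0,80],[0,0,-1,0,80]]' | tail -4; python3 -c "
from h import *
st()"; python3 -m inch '[[0,0,-0.7,0,80],[0,0,-0.5,0,80],[0,0,-0.2,0,80],[0,0,0,0,80],[0,0,0,0,80]]' | tail -4;python3 -c "
from h import *
st()"
```

```text
tool_pos: [0.4979, -0.2943, 0.112]
eef_rot: [0.982, -0.189, -0.006, -0.003]
contact_force: [0.6, 0.1, 0.2]
opening: 0.909
t 13.75 p [ 0.4979 -0.2943  0.112 ] yang -111.7 tz [-0.01   0.008 -1.   ] F [0.6 0.1 0.2] op 80.1
tool_pos: [0.4988, -0.2966, 0.0794]
eef_rot: [0.982, -0.19, -0.004, -0.002]
contact_force: [0.4, 0.3, 0.2]
opening: 0.91
t 14.25 p [ 0.4988 -0.2966  0.0794] yang -111.9 tz [-0.008  0.006 -1.   ] F [0.4 0.3 0.2] op 80.2
```

```bash
python3 -m inch '[[-0.07,-0.18,-0.08,-0.05,80],[0,0,0,0,80],[0,0,0,0,80]]' | tail -4;python3 -c "
from h import *
st()"
```

```text
tool_pos: [0.4965, -0.3018, 0.0772]
eef_rot: [0.981, -0.194, -0.005, -0.002]
contact_force: [0.1, 0.2, 1.3]
opening: 0.908
t 14.55 p [ 0.4965 -0.3018  0.0772] yang -112.3 tz [-0.008  0.006 -1.   ] F [0.1 0.2 1.3] op 80.0
```

```bash
python3 -m inch '[[0,0,0,0,65],[0,0,0,0,60],[0,0,0,0,55],[0,0,0,0,52],[0,0,0,0,50]]' 25| tail -4; python3 -m inch '[[0,0,0,0,48],[0,0,0,0,47.5],[0,0,0,0,47.5],[0,0,0,0,47.5],[0,0,0,0,47.5]]' 25; python3 -m inch '[[0,0,0.1,0,47.5],[0,0,0.1,0,47.5],[0,0,0.2,0,47.5],[0,0,0.3,0,47.5],[0,0,0,0,47.5]]' 25;python3 -c "
from h import *
st()"
```

```text
tool_pos: [0.4966, -0.3012, 0.0769]
eef_rot: [0.981, -0.193, -0.005, -0.002]
contact_force: [-0.9, -0.4, 0.6]
opening: 0.57
clock: 15.55
tool_pos: [0.4966, -0.3014, 0.0769]
eef_rot: [0.981, -0.193, -0.005, -0.002]
contact_force: [-1.2, -0.9, 0.8]
opening: 0.54
clock: 16.05
tool_pos: [0.4972, -0.3016, 0.0955]
eef_rot: [0.981, -0.193, -0.004, -0.002]
contact_force: [-0.2, 1.0, -0.4]
opening: 0.542
t 16.05 p [ 0.4972 -0.3016  0.0955] yang -112.3 tz [-0.007  0.006 -1.   ] F [-0.2  1.  -0.4] op 47.8
```

```bash
python3 -m inch '[[0,0,0.7,0,47.5],[0,0,0.9,0,47.5],[0,0,0.9,0,47.5],[0,0,0.9,0,47.5],[0,0,0.9,0,47.5]]'| tail -4; for i in 1 2; do python3 -m inch '[[0.05,0.95,0,0,47.5],[0.05,0.95,0,0,47.5],[0.05,0.95,0,0,47.5],[0.05,0.95,0,0,47.5],[0.05,0.95,0,0,47.5]]'| tail -4; done; python3 -m inch '[[0.03,0.9,0,0,47.5],[0,0.6,0,0,47.5],[0,0.3,0,0,47.5],[0,0,0,0,47.5],[0,0,0,0,47.5]]'| tail -4; python3 - <<'E'
from h import *
s=st();print(s['q'].round(3))
s=snap('wrist','w3.png');np.savez('w.npz',**{k:np.array(v) for k,v in s.items()})
E
```

```text
tool_pos: [0.4963, -0.3012, 0.2028]
eef_rot: [0.981, -0.193, -0.005, -0.002]
contact_force: [0.1, -0.1, -0.3]
opening: 0.541
tool_pos: [0.5027, -0.1816, 0.202]
eef_rot: [0.981, -0.193, -0.005, -0.002]
contact_force: [0.2, -0.1, -0.8]
opening: 0.54
tool_pos: [0.509, -0.0628, 0.202]
eef_rot: [0.981, -0.193, -0.005, -0.002]
contact_force: [-0.5, 0.2, -1.6]
opening: 0.536
tool_pos: [0.5097, -0.0198, 0.2018]
eef_rot: [0.981, -0.194, -0.005, -0.002]
contact_force: [0.6, 0.1, -1.2]
opening: 0.541
t 18.05 p [ 0.5097 -0.0198  0.2018] yang -112.3 tz [-0.009  0.005 -1.   ] F [ 0.6  0.1 -1.2] op 47.6
[ 0.173  0.644 -0.356  1.953  0.36   0.614 -2.376]
```

View pics/w3.png

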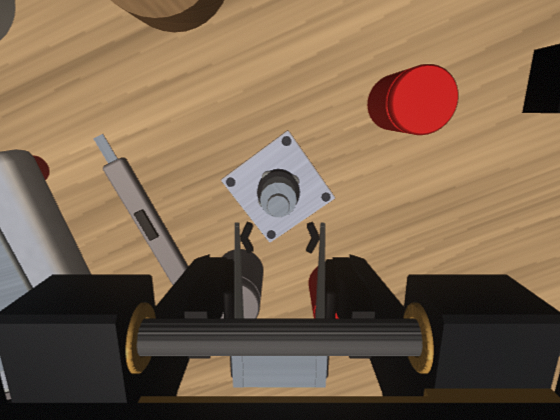

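The wrist view shows the two black jaws at (248,236) and (313,236), and the weight's knob at (278,205). Measuring both.

```bash
cat > jm.py <<'E'
from h import *
def jm(s):
    W=cloud(s);P=s['pixels'].astype(int)
    w=W.reshape(-1,3);ok=P.max(-1).reshape(-1)
    tcp=np.array(r.get_state()['tool_pos']); 
    d=w-tcp; m=(d[:,2]<-.055)&(d[:,2]>-.075)&(np.hypot(d[:,0],d[:,1])<.05)&(ok<70)
    j=w[m]; yv=np.array([.379,.925]);xv=np.array([.925,-.379])
    a=(j[:,:2]-tcp[:2])@yv
    for g in(j[a>0],j[a<0]): 
        q=g[:,:2]-tcp[:2]; print('jaw',len(g),'rel y',(q@yv*1000).min().round(1),(q@yv*1000).max().round(1),'rel x',(q@xv*1000).min().round(1),(q@xv*1000).max().round(1),'z',g[:,2].min().round(4),g[:,2].max().round(4))
    return W
E
python3 - <<'E'
from jm import *
s=dict(np.load('w.npz'));W=jm(s);tcp=r.get_state()['tool_pos']
reg('knob',W,255,170,305,225,.062,.074)
w=W[170:225,255:305].reshape(-1,3);w=w[(w[:,2]>.062)&(w[:,2]<.074)];print(cv2.minEnclosingCircle((w[:,:2]*1000).astype(np.float32)))
reg('body',W,250,160,310,225,.042,.052)
E
```

```text
jaw 246 rel y 15.9 26.0 rel x -8.8 9.2 z 0.134 0.1467
jaw 245 rel y -24.8 -15.2 rel x -8.0 9.2 z 0.1337 0.1466
knob 409 med [ 0.511  -0.0193  0.0668] rect 510.5 -19.0 [16.9 17.5] 6.6 zmax 0.0697
((510.3911437988281, -18.97613525390625), 8.808423042297363)
body 612 med [ 0.5159 -0.0225  0.047 ] rect 510.5 -19.1 [29.4 29.8] 26.3 zmax 0.0491
```

```bash
python3 -m inch '[[0,0,-0.6,0,47.5],[0,0,-0.6,0,47.5],[0,0,-0.6,0,47.5],[0,0,-0.4,0,47.5],[0,0,0,0,47.5]]'| tail -4; python3 -c "
from h import *
st()";python3 -m inch '[[0,0,-0.3,0,47.5],[0,0,-0.3,0,47.5],[0,0,-0.3,0,47.5],[0,0,-0.2,0,47.5],[0,0,0,0,47.5]]'| tail -4; python3 - <<'E'
from jm import *
st()
s=snap('wrist','w4.png');W=jm(s)
c=cv2.resize(s['pixels'][120:330,180:380],None,fx=2.8,fy=2.8)[:,:,::-1];cv2.imwrite('pics/c4.png',c)
reg('knob',W,230,160,330,270,.062,.074)
E
```

```text
tool_pos: [0.509, -0.0197, 0.1457]
eef_rot: [0.981, -0.194, -0.006, -0.002]
contact_force: [0.6, -0.0, -0.2]
opening: 0.542
t 18.6 p [ 0.509  -0.0197  0.1457] yang -112.3 tz [-0.011  0.006 -1.   ] F [ 0.6 -0.  -0.2] op 47.7
tool_pos: [0.5094, -0.0188, 0.1186]
eef_rot: [0.981, -0.193, -0.006, -0.002]
contact_force: [0.3, 0.5, -0.4]
opening: 0.537
t 19.1 p [ 0.5094 -0.0188  0.1186] yang -112.3 tz [-0.01   0.006 -1.   ] F [ 0.3  0.5 -0.4] op 47.3
jaw 307 rel y 0.1 25.3 rel x -8.3 15.8 z 0.0443 0.064
jaw 303 rel y -25.2 -0.5 rel x -8.5 15.5 z 0.044 0.0639
knob 901 med [ 0.5113 -0.0194  0.0668] rect 510.4 -19.9 [49.2 17.2] 70.7 zmax 0.0735
```

View pics/c4.png

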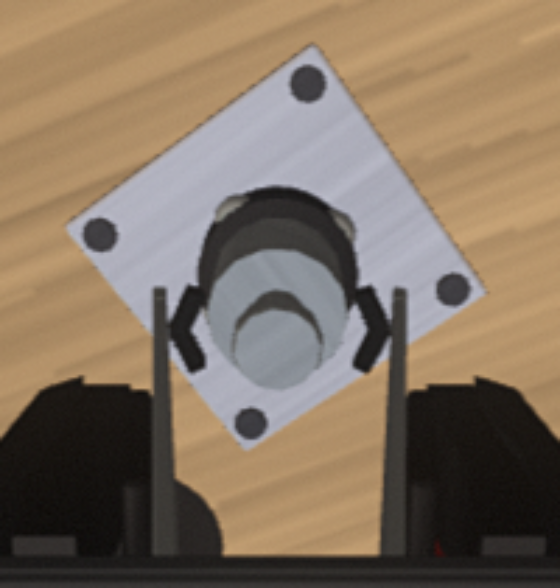

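The jaws straddle the neck evenly at crop (187,330) and (372,330). Closing slowly.

```bash
python3 -m inch '[[0.02,0,0,0,46],[0,0,0,0,44],[0,0,0,0,42],[0,0,0,0,40],[0,0,0,0,38]]' 25| tail -4; python3 -m inch '[[0,0,0,0,37],[0,0,0,0,36],[0,0,0,0,35],[0,0,0,0,33],[0,0,0,0,30]]' 25| tail -4;python3 -m inch '[[0,0,0,0,30],[0,0,0,0,30],[0,0,0,0,30]]' 30| tail -4; python3 -c "
from h import *
st()"
```

```text
tool_pos: [0.5104, -0.0188, 0.1195]
eef_rot: [0.981, -0.193, -0.005, -0.002]
contact_force: [0.6, 0.3, -1.8]
opening: 0.435
tool_pos: [0.5103, -0.0187, 0.1193]
eef_rot: [0.981, -0.193, -0.005, -0.002]
contact_force: [-0.4, 0.1, -2.2]
opening: 0.401
tool_pos: [0.5103, -0.0187, 0.1193]
eef_rot: [0.981, -0.193, -0.005, -0.002]
contact_force: [0.5, 0.7, -1.2]
opening: 0.399
t 20.45 p [ 0.5103 -0.0187  0.1193] yang -112.3 tz [-0.009  0.006 -1.   ] F [ 0.5  0.7 -1.2] op 35.2
```

```bash
python3 -m inch '[[0,0,0.1,0,30],[0,0,0.2,0,30],[0,0,0.3,0,30],[0,0,0.4,0,30],[0,0,0.4,0,30]]' 30| tail -4; python3 -m inch '[[0,0,0.6,0,30],[0,0,0.7,0,30],[0,0,0.7,0,30],[0,0,0.7,0,30],[0,0,0.4,0,30]]' | tail -4; python3 - <<'E'
from h import *
s=st();print(s['q'].round(3))
s=snap('scene');cv2.imwrite('pics/c5.png',cv2.resize(s['pixels'][140:290,170:370],None,fx=4,fy=4)[:,:,::-1])
E
```

```text
tool_pos: [0.5103, -0.0188, 0.1554]
eef_rot: [0.981, -0.193, -0.005, -0.002]
contact_force: [-0.1, -0.8, -3.0]
opening: 0.399
tool_pos: [0.5107, -0.0188, 0.2338]
eef_rot: [0.981, -0.193, -0.004, -0.003]
contact_force: [0.5, -0.5, -3.5]
opening: 0.401
t 21.45 p [ 0.5107 -0.0188  0.2338] yang -112.3 tz [-0.006  0.006 -1.   ] F [ 0.5 -0.5 -3.5] op 35.3
[ 0.195  0.597 -0.389  1.92   0.329  0.693 -2.35 ]
```

View pics/c5.png

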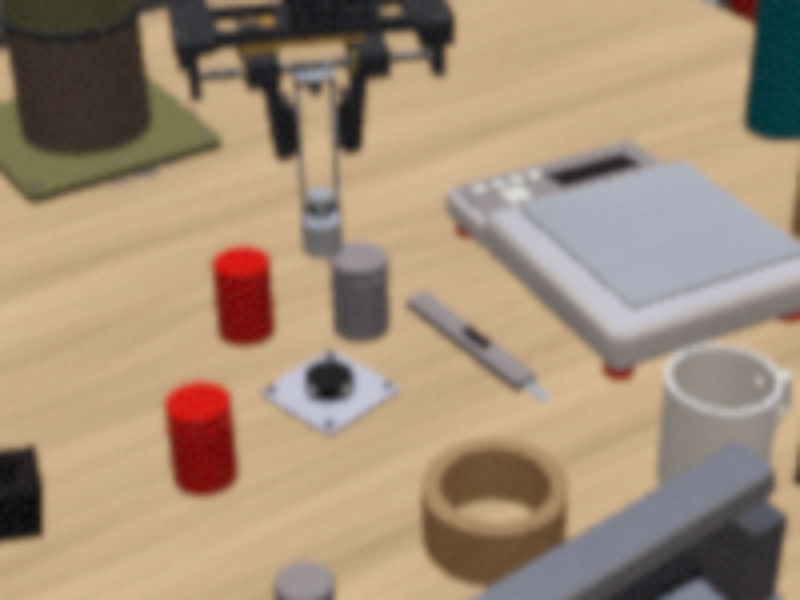

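The weight hangs in the tongs at crop (322,220) and the seat at (330,380) is empty. Moving over the pan with a slow turn to stay within the last joint's range.

```bash
python3 -m inch '[[0.03,0.2,0,0.1,30],[0.05,0.4,0,0.2,30],[0.08,0.6,0,0.3,30],[0.1,0.7,0,0.4,30],[0.1,0.7,0,0.4,30]]' 30| tail -4; for i in 1 2; do python3 -m inch '[[0.1,0.7,0,0.4,30],[0.1,0.7,0,0.4,30],[0.1,0.7,0,0.4,30],[0.1,0.7,0,0.4,30],[0.1,0.7,0,0.4,30]]' | tail -4; done; python3 -m inch '[[0.1,0.7,0,0.3,30],[0.08,0.6,0,0.3,30],[0.05,0.5,0,0.2,30],[0.02,0.3,0,0,30],[0,0.2,0,0,30]]' | tail -4;python3 - <<'E'
from h import *
s=st();print(s['q'].round(3))
E
```

```text
tool_pos: [0.5193, 0.0487, 0.2315]
eef_rot: [0.993, -0.118, -0.005, -0.002]
contact_force: [0.9, -0.2, -2.0]
opening: 0.397
tool_pos: [0.532, 0.1352, 0.2318]
eef_rot: [1.0, -0.015, -0.005, -0.001]
contact_force: [0.5, -0.2, -2.2]
opening: 0.4
tool_pos: [0.5445, 0.2226, 0.2318]
eef_rot: [0.996, 0.09, -0.005, -0.001]
contact_force: [-0.7, -0.2, -2.4]
opening: 0.401
tool_pos: [0.5505, 0.2793, 0.2317]
eef_rot: [0.992, 0.13, -0.006, -0.0]
contact_force: [0.1, -0.0, -2.3]
opening: 0.398
t 23.5 p [0.5505 0.2793 0.2317] yang -75.1 tz [-0.011 -0.    -1.   ] F [ 0.1 -0.  -2.3] op 35.0
[-0.252  0.753 -0.532  1.597  0.442  0.924 -2.249]
```

```bash
python3 -m inch '[[0,0,-0.1,0,30],[0,0,-0.2,0,30],[0,0,-0.2,0,30],[0,0,-0.1,0,30],[0,0,0,0,30]]' 30|tail -4; python3 -m inch '[[0,0,0,0,30],[0,0,0,0,30],[0,0,0,0,30],[0,0,0,0,30],[0,0,0,0,30]]' 30|tail -4; python3 - <<'E'
from h import *
st();s=snap('scene');P=s['pixels'];np.savez('a3.npz',**{k:np.array(v) for k,v in s.items()})
cv2.imwrite('pics/c6.png',cv2.resize(P[90:240,270:410],None,fx=4,fy=4)[:,:,::-1])
W=cloud(s);t=r.get_state()['tool_pos']
w=W.reshape(-1,3);d=w-t;m=(np.hypot(d[:,0],d[:,1])<.022)&(d[:,2]<-.045)&(w[:,2]>.085)
v=w[m];print(len(v),v.min(0).round(4),v.max(0).round(4))
for z0 in np.arange(.105,.165,.006):
    q=v[(v[:,2]>=z0)&(v[:,2]<z0+.006)]
    if len(q): print(round(z0,3),len(q),q.mean(0).round(4),(q.max(0)-q.min(0)).round(4))
reg('pan',W,300,165,380,230,.069,.076)
b=snap('top');Wt=cloud(b);reg('covertop',Wt,255,190,290,250,.06,.08)
E
```

```text
tool_pos: [0.5503, 0.278, 0.2162]
eef_rot: [0.992, 0.13, -0.006, -0.0]
contact_force: [0.7, -0.7, -2.5]
opening: 0.398
tool_pos: [0.5506, 0.2787, 0.217]
eef_rot: [0.992, 0.13, -0.005, -0.001]
contact_force: [-0.6, 0.0, -2.1]
opening: 0.399
t 24.5 p [0.5506 0.2787 0.217 ] yang -75.1 tz [-0.011 -0.    -1.   ] F [-0.6  0.  -2.1] op 35.2
145 [0.5446 0.2636 0.1165] [0.5717 0.2954 0.1717]
0.111 1 [0.5537 0.268  0.1165] [0. 0. 0.]
0.117 13 [0.5624 0.2734 0.1209] [0.0186 0.0201 0.0049]
0.123 12 [0.5622 0.2712 0.1265] [0.0203 0.0208 0.0059]
0.129 17 [0.5622 0.2722 0.1323] [0.0233 0.0176 0.0055]
0.135 15 [0.5599 0.2731 0.1383] [0.0197 0.0278 0.0052]
0.141 26 [0.5601 0.2771 0.1448] [0.0254 0.0318 0.0057]
0.147 10 [0.5557 0.2747 0.1497] [0.0112 0.0275 0.0053]
0.153 15 [0.5595 0.2775 0.1558] [0.0152 0.0275 0.0051]
0.159 18 [0.5575 0.2764 0.1619] [0.0139 0.0275 0.0054]
0.165 15 [0.5542 0.2815 0.1673] [0.0189 0.0273 0.0049]
pan 1377 med [0.5641 0.2714 0.0722] rect 559.9 323.7 [262.5 171.8] 83.0 zmax 0.076
covertop 0
```

View pics/c6.png

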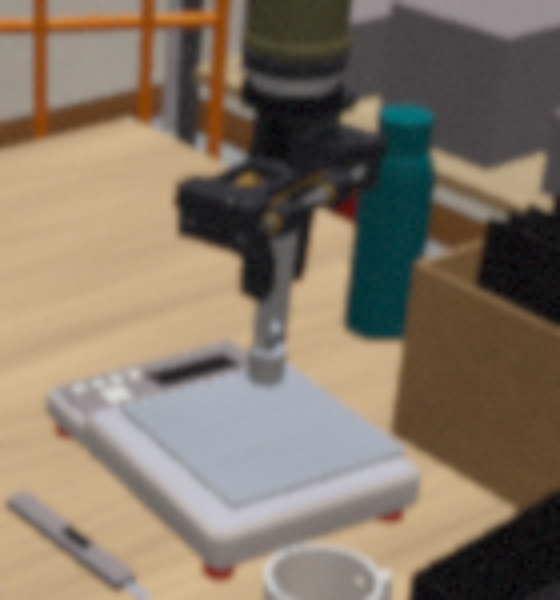

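The weight hangs upright above the pan at crop (267,365). Its underside is at about z = 0.117, roughly 45 mm above the pan, and the arm is still. Handing in.

```bash
python3 -c "
from h import *
s=st();print(abs(s['qd']).max());print(r.finish_job())"
```

```text
t 24.6 p [0.5505 0.2787 0.2169] yang -75.1 tz [-0.011 -0.    -1.   ] F [ 0.3  0.3 -3.2] op 35.6
0.001950600953608159
the job is handed in; nothing more can be done
None
```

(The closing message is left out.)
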